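Unhook the egg pail past its sprung keeper and stand it in the pie plate

TASK

The small metal egg pail hangs by its crossbar in the lock hook: press the hook's sprung keeper open by pushing the crossbar back against it, keep it pressed while you lift the bar up out of the mouth, and do not force the hook (how far to push must be felt). Then stand the pail gently, upright, in the middle of the aluminium pie plate, let go, and leave the other things where they are.

Things in the scene. Friction and masses are not known exactly. Their poses are not given: they have to be found in the camera images.
- hook: Fixed lock hook stand. Origin on the counter under the bar's seat; x from the seat back to the posts (the way the keeper is pressed), y along the hung bar, z up. Dark base 190 x 130 x 8 mm, two posts 22 x 14 mm, 168 mm high, front faces at x = 113 mm. Two bright 8 mm wide arms at y = -50 and +50 mm; the 92 mm between them is free from above. More than 22 N on the hook from anything spoils it.
- hook_seat (a point): Fixed point on the hook, 170 mm up: the axis of the hung crossbar, midway between the arms; axes as the hook's. The bar's ends lie on the arms' flat level tops (165 mm high), which run from the seat back to the posts; 7 mm in front of this point a wall on each arm stops the bar.
- lip_zone (a point): Fixed point 18 mm behind the seat, 179 mm high, midway between the arms; axes as the hook's. A red lip over each arm hangs 4 mm above the bar (179 to 184 mm high), from the front to a tip 8 to 28 mm behind the seat: the red head with lips and keeper is screwed on differently each time, and where is not given. The bar can rise once its axis is 5 mm behind the tip: 13 to 33 mm from the seat.
- keeper_zone (a point): Fixed point 21 mm behind the seat, 170 mm high, midway between the arms. The yellow sprung keeper, a block over each arm (one part, upright face 168 to 184 mm high, then sloping 8 mm back up to 196), shut, stands 3 mm behind the lips' tips. It slides along hook x: yields at 3 N, then 1 N more per mm. Pressed 7 mm (10 N) the bar just clears the lips; hard stop at 12 mm (15 N). Press with 12 to 14 N, then lift.
- pail_bar (a point): Middle of the egg pail's round steel crossbar, where to grip: from above, fingers in front of and behind it. 10 mm thick, 142 mm long, along the point's y; z is the pail's upright axis. 6 mm uprights at y = -34 and +34 mm. Pail 66 mm across at the base, 76 mm at the rim, 70 mm tall; the bar's axis is 125 mm above its underside, 55 mm above the rim, and 170 mm above the counter as hung. About 0.3 kg.
- plate_floor (a point): Centre of the inner floor of the round aluminium pie plate, loose on the counter; the floor is 3 mm above the counter and flat to a radius of about 83 mm, the rim is 30 mm high and 226 mm across. z up.
- spoon: Black silicone spoon lying on the counter, 240 mm long; leave alone. Origin under its middle.
- egg_cup: White ceramic egg cup, 48 mm across, 60 mm tall; leave alone. Origin under its base.
- timer: Round steel timer knob, 60 mm across, 44 mm tall; leave alone. Origin under its base.
- mug: Blue mug, 80 mm across, 90 mm tall; leave alone. Origin under its base.
- jar: Amber jar, 64 mm across, 100 mm tall; leave alone. Origin under its base.

How it is judged:
By the outcome, as a careful person would: the job done as asked, in the order asked, and still so for the second after the job is handed in, with the robot touching nothing.
It also fails if it takes over 67 s, if anything falls off the work surface, if the arm or the gripper's body presses on something with over 40 N, if the wrist force passes 120 N, or if a joint passes its speed limit or range.

ROBOT

A 6-joint arm with a two-finger parallel gripper is mounted at the origin on the work surface. World frame = base frame: x ahead of the robot, y to its left, z up, the work surface at z = 0. Lengths are in mm, angles in rad, forces in N, time in s.
With the tool pointing down it reaches from about 275 to 750 mm from the base axis. Payload 10.2 kg.
Tool frame: the origin (TCP) lies at the very end of the fingers, on their centre line; the grasp point (between the pads) lies 19 mm behind it; z points along the fingers, y is the line along which they close (so a half turn about z gives the same grasp; the last joint's range is limited). The gripper opens to 85 mm and grips with 20 to 120 N. Pads are 22 mm wide; open, the fingers measure 114 mm over their backs; the gripper's body (76 mm by 85 mm) begins 54 mm behind the grasp point. The pads swing forward as they close: fully open they stand 13 mm farther back than shut.
Start: joints at [-1.419, 0.313, 1.498, -0, 1.331, -0.223], TCP at [192.183, -488.566, 231.294] pointing down, gripper open.
Joint ranges: [-2.94, 2.94], [-0.97, 2.17], [0.19, 2.56], [-1.23, 4.37], [0.02, 3.11], [-2.88, 2.88]. Speed limits (rad/s): [2.39, 2.39, 3.01, 3.14, 3.14, 3.14].

INTERFACE

Orientations are given as a unit quaternion [w, x, y, z].
In Python, from rig import ctrl gives the robot as it stands.
- The arm moves only by the shell command python3 -m inch 'ROWS' [OPENING] [FORCE]. ROWS is text: rows parted by semicolons, each of 6 numbers parted by spaces: the shift along the tool's x, y, z in mm, then the turn, a rotation vector about the tool's x, y, z in units of 6 degrees (1.0 is 6 degrees). A call has exactly 10 rows; each row shifts and turns the commanded pose from where the row before left it, along the tool's axes as they then stand; what a row does not reach is not made up. A row lasts 1/12 s, in which the tool goes at most 41.7 mm and 7.16 degrees, less where a joint would pass 70% of its speed; a pose out of reach is approached as far as the arm can. A call with a gripper value outside its range is refused whole. OPENING is the opening, from 0 (shut) to 1 (fully open), set as the call begins (- or left out, the last holds). The fingers move at their own pace and stop on an object; FORCE is the grip in N (left out, the last holds). Time passes only in rows, so rows that do not move let the fingers close, or fill a call up. It gives the time, the measured TCP pose, the force, the opening and the grip force at its end, in the units of the state.
- ctrl.sense(): the state, without advancing time (a new reading comes with each control period).
- ctrl.capture(name): name is "scene" or "top" or "wrist"; returns a dict with "image" (480x640x3 uint8, red, green, blue), "intrinsics" (3x3 intrinsics, pixels), "rvec" (rotation vector, rad) and "tvec" (3), from world to camera coordinates, as OpenCV has them. Camera axes: x right, y down, z forward; pixel columns grow to the right and rows downward; lengths in mm; the calibration is good to about 2 mm. A picture is of the moment at which its call begins. There is no depth.
- ctrl.finish_job(): hands the job in; it is judged then, once.
The state is a dict: "time_s": time; "joints": joint angles; "dq": joint speeds; "tau": joint torques, N m; "eef_pos": TCP position; "ee_rot": TCP orientation; "force": force on the tool from outside, world axes, zero at the start; "wrist_torque": the same for the moment, N m; "grip_width": opening from 0.0 (shut) to 1.0 (fully open); "grip_force": force on a finger pad.
Only numpy, scipy, OpenCV 4.12 (cv2) and the standard library are available. Lean on these libraries where they do the work, as an engineer would, in place of code of your own. Each camera call takes 0.05 s, during which the arm holds its last target. There are 200 camera calls.

## Working session

There is one attempt and no reset: what is moved stays moved. The work goes in short steps, Python scripts to look and compute and a shell command to move; the robot and the scene stay as the last step left them, time stands still between calls to the robot, and variables do not carry over. Pictures are saved under pics/ and viewed, at most 10 in all, crops included, and the job is handed in when it is done.

```bash
ls; mkdir -p pics
python3 - <<'E'
from rig import ctrl
import cv2
for n in("scene","top"):
    c=ctrl.capture(n); cv2.imwrite(f"pics/{n}.png",c["image"][:,:,::-1]); print(n,c["intrinsics"],c["rvec"],c["tvec"])
print(ctrl.sense())
E
```

```text
pics
scene [[478.66712713   0.         319.54870232]
 [  0.         478.66712713 239.89721688]
 [  0.           0.           1.        ]] [ 0.74650483  2.55586217 -1.13963831] [ 503.96043432 -135.5040452  1646.96944844]
top [[497.31558614   0.         315.5838473 ]
 [  0.         497.31558614 242.20615339]
 [  0.           0.           1.        ]] [ 2.17661233 -2.2010746   0.06304715] [   4.18441518  624.23171262 1271.78067099]
{'time_s': 0.1, 'joints': array([-1.41942014e+00,  3.13391140e-01,  1.49836253e+00,  1.28050864e-05,
        1.33098199e+00, -2.23380015e-01]), 'dq': array([-0.00079253, -0.00162695, -0.00265897, -0.00161088, -0.00016542,
        0.00014589]), 'tau': array([ 1.95163644e-03, -4.12900507e+01, -2.60142678e+01, -2.61324876e-04,
        3.05982423e-03, -1.00144106e-06]), 'eef_pos': array([ 192.14060897, -488.33442573,  230.79325317]), 'ee_rot': array([-5.70904887e-04,  9.82496152e-01,  1.86282003e-01,  2.67850322e-05]), 'force': array([-0.10677571,  0.94570594, -0.13127567]), 'wrist_torque': array([-0.03515449, -0.04432711,  0.00282305]), 'grip_force': 0.0, 'grip_width': 0.9916501685739781}
```

View pics/scene.png

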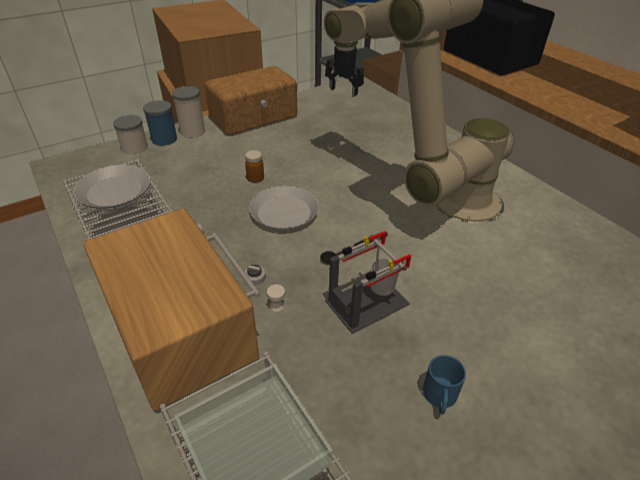

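View pics/top.png

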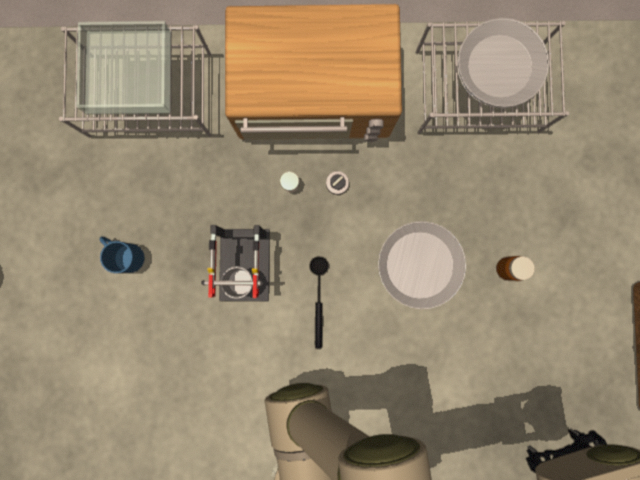

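The scene view has the hook near (368,285) and the plate near (283,208). In the top view the bar is near (235,283), the red lips at (212,285) and (256,283), and the plate at (422,265). Next I'll zoom in and measure.

```bash
cat > h.py <<'E'
import numpy as np,cv2
from rig import ctrl
def ray(c,uv):
    R=cv2.Rodrigues(np.array(c["rvec"]))[0];o=-R.T@np.ravel(c["tvec"])
    d=R.T@np.linalg.inv(c["intrinsics"])@np.array([uv[0],uv[1],1.]);return o,d
def onz(c,uv,z):
    o,d=ray(c,uv);return (o+d*(z-o[2])/d[2]).round(1)
def proj(c,P):
    return cv2.projectPoints(np.array(P,float).reshape(-1,3),np.array(c["rvec"]),np.array(c["tvec"]),c["intrinsics"],None)[0].reshape(-1,2)
E
python3 - <<'E'
from h import *
c=ctrl.capture("top");im=c["image"]
cv2.imwrite("pics/crop1.png",cv2.resize(im[215:315,190:290],None,fx=6,fy=6,interpolation=cv2.INTER_CUBIC)[:,:,::-1])
for uv in[(212,285),(256,283)]:print(onz(c,uv,184))
print("plate",onz(c,(422,265),30))
# plate by mask
g=cv2.cvtColor(im,cv2.COLOR_RGB2HSV);m=(g[...,2]>125)&(g[...,1]<40)
m[:210]=0;m[320:]=0;m[:,:370]=0;m[:,475:]=0
k=max(cv2.findContours(m.astype(np.uint8),0,1)[0],key=cv2.contourArea);e=cv2.fitEllipse(cv2.convexHull(k));print(e,onz(c,e[0],30),onz(c,(e[0][0]+e[1][0]/2,e[0][1]),30))
hs=[("red",(g[...,0]<8)|(g[...,0]>172)),("yel",(g[...,0]>20)&(g[...,0]<32))]
for n,b in hs:
    b=b&(g[...,1]>170)&(g[...,2]>80);b[:215]=0;b[315:]=0;b[:,:190]=0;b[:,290:]=0
    q=cv2.connectedComponentsWithStats(b.astype(np.uint8))
    for s,ce in zip(q[2][1:],q[3][1:]):print(n,s,ce.round(1),onz(c,ce,184),)
E
```

```text
[520.2 231.2 184. ]
[523.6 132.  184. ]
plate [ 561.9 -275.    30. ]
((421.97637939453125, 264.70440673828125), (84.72708892822266, 87.05170440673828), 100.62169647216797) [ 562.7 -275.    30. ] [ 561.5 -383.5   30. ]
red [253 275   6  22  88] [254.9 287.1] [514.5 134.6 184. ]
red [209 276   6  21  85] [210.8 287.2] [515.3 233.8 184. ]
yel [208 268   6   5  20] [210.1 270. ] [554.1 235.5 184. ]
yel [252 268   6   5  22] [254.  270.1] [552.6 136.4 184. ]
```

View pics/crop1.png

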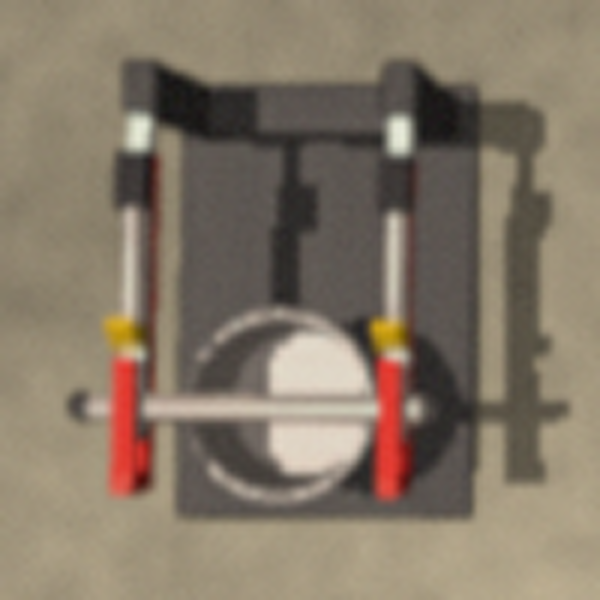

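The crop shows the bar's ends at crop (80,405) and (425,408), the red lips with tips near crop y≈358, and the yellow keeper blocks behind them. The hook is nearly aligned with world x.

```bash
python3 - <<'E'
from h import *
c=ctrl.capture("top")
f=lambda u,v:(190+(u+.5)/6-.5,215+(v+.5)/6-.5)
for n,p,z in[("barL",(80,405),170),("barR",(425,408),170),("barM",(260,407),170),("armL0",(131,300),165),("armR0",(398,300),165),("armL1",(136,215),165),("armR1",(395,215),165),("baseFL",(177,515),8),("baseFR",(470,517),8),("baseBR",(478,85),8),("tipL",(125,358),184),("tipR",(390,358),184),("postL",(138,112),168),("postR",(399,112),168)]:print(n,onz(c,f(*p),z))
E
python3 -m inch '0 0 0 0 0 -1.14;0 0 0 0 0 -1.14;0 0 0 0 0 -1.14;0 0 0 0 0 -1.14;0 0 0 0 0 -1.14;0 0 0 0 0 -1.14;0 0 0 0 0 -1.14;0 0 0 0 0 -1.14;0 0 0 0 0 -1.14;0 0 0 0 0 -1.14'
```

```text
barL [526.8 254.9 170. ]
barR [524.2 123.6 170. ]
barM [525.3 186.4 170. ]
armL0 [566.5 236.6 165. ]
armR0 [565.4 134.3 165. ]
armL1 [599.1 234.7 165. ]
armR1 [598.  135.4 165. ]
baseFL [476.1 249.9   8. ]
baseFR [473.8 122.9   8. ]
baseBR [661.6 118.4   8. ]
tipL [544.4 234.8 184. ]
tipR [543.3 135.1 184. ]
postL [638.5 233.4 168. ]
postR [637.3 133.3 168. ]
time_s: 1.03
eef_pos: [192.2, -488.5, 231.1]
ee_rot: [-0.0, 0.706, 0.708, 0.0]
force: [0.4, -0.4, 0.4]
grip_width: 0.999
grip_force: 0.0
```

```bash
python3 -m inch '34 16.5 -2 0 0 0;34 16.5 -2 0 0 0;34 16.5 -2 0 0 0;34 16.5 -2 0 0 0;34 16.5 -2 0 0 0;34 16.5 -2 0 0 0;34 16.5 -2 0 0 0;34 16.5 -2 0 0 0;34 16.5 -2 0 0 0;34 16.5 -2 0 0 0'
python3 -m inch '34 16.5 -2 0 0 0;34 16.5 -2 0 0 0;34 16.5 -2 0 0 0;34 16.5 -2 0 0 0;34 16.5 -2 0 0 0;34 16.5 -2 0 0 0;34 16.5 -2 0 0 0;34 16.5 -2 0 0 0;34 16.5 -2 0 0 0;27 20 0 0 0 0.2'
python3 - <<'E'
from h import *
c=ctrl.capture("wrist");cv2.imwrite("pics/w1.png",c["image"][:,:,::-1]);print(ctrl.sense())
E
```

```text
time_s: 1.87
eef_pos: [358.2, -147.1, 251.5]
ee_rot: [0.0, 0.708, 0.706, 0.0]
force: [0.3, -1.2, 0.9]
grip_width: 1.0
grip_force: 0.0
time_s: 2.7
eef_pos: [527.3, 186.4, 269.6]
ee_rot: [0.0, 0.715, 0.699, 0.0]
force: [0.4, -0.9, -0.2]
grip_width: 1.001
grip_force: 0.0
{'time_s': 2.75, 'joints': array([0.13435594, 0.37323978, 1.31777387, 0.00182582, 1.45018261,
       0.15616136]), 'dq': array([-0.07733054, -0.05714496,  0.11622984, -0.01317675, -0.04920497,
       -0.14247868]), 'tau': array([ -5.01848459, -49.87618089, -26.83908105,  -0.76057412,
         0.52227482,  -0.17681362]), 'eef_pos': array([529.49487765, 189.39656352, 268.29268523]), 'ee_rot': array([-6.08478181e-04,  7.14850366e-01,  6.99276837e-01,  7.00297989e-04]), 'force': array([-1.52602751,  2.66803311, -2.6797498 ]), 'wrist_torque': array([ 0.03594347,  0.05725119, -0.00852833]), 'grip_force': 0.0, 'grip_width': 0.9981318274482012}
```

View pics/w1.png

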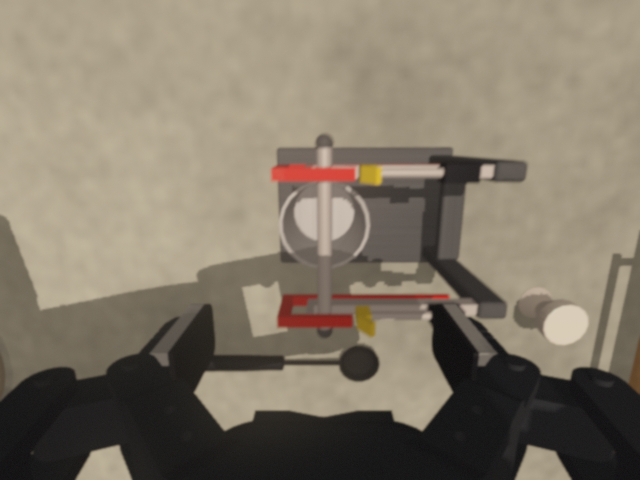

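The wrist view shows the bar along column ~324, from (324,142) to (325,331). The lips' tips are at (355,174) and (352,321), with the yellow keepers just right of them and the fingers astride the bar line. I'll let the arm settle and measure again.

```bash
python3 -m inch '0 0 0 0 0 0;0 0 0 0 0 0;0 0 0 0 0 0;0 0 0 0 0 0;0 0 0 0 0 0;0 0 0 0 0 0;0 0 0 0 0 0;0 0 0 0 0 0;0 0 0 0 0 0;0 0 0 0 0 0'
python3 - <<'E'
from h import *
c=ctrl.capture("wrist");im=c["image"];g=cv2.cvtColor(im,cv2.COLOR_RGB2HSV)
cv2.imwrite("pics/w2.png",cv2.resize(im[120:350,250:480],None,fx=2.6,fy=2.6,interpolation=cv2.INTER_CUBIC)[:,:,::-1])
r=((g[...,0]<8)|(g[...,0]>172))&(g[...,1]>170)
q=cv2.connectedComponentsWithStats(r.astype(np.uint8))
for s,ce in zip(q[2][1:],q[3][1:]):
    if s[4]>50:print(s,ce.round(1))
for row in(230,240,250):  # bar cross-section
    print(row,im[row,305:345].mean(1).astype(int).tolist())
for u,v in((324,142),(325,331),(324,240)):print(onz(c,(u,v),170))
s=ctrl.sense();print(s["eef_pos"],s["ee_rot"],s["force"])
E
```

```text
time_s: 3.58
eef_pos: [527.1, 183.7, 269.3]
ee_rot: [0.0, 0.715, 0.699, 0.0]
force: [0.2, -0.3, -0.7]
grip_width: 0.998
grip_force: 0.0
[272 163  81  14 932] [311.4 170.6]
[332 293 116   3 300] [390.4 294. ]
[ 278  294   73   31 1127] [308.  313.4]
230 [186, 187, 186, 186, 187, 187, 186, 185, 184, 182, 172, 155, 146, 152, 160, 167, 172, 177, 181, 182, 179, 173, 167, 159, 152, 154, 169, 182, 187, 189, 188, 187, 187, 187, 186, 185, 185, 185, 181, 169]
240 [115, 115, 116, 116, 116, 116, 116, 117, 117, 118, 122, 126, 137, 150, 159, 165, 171, 176, 180, 181, 178, 173, 167, 159, 146, 132, 121, 117, 118, 117, 116, 116, 117, 117, 115, 116, 114, 113, 112, 111]
250 [96, 97, 97, 97, 98, 98, 98, 97, 98, 99, 105, 120, 136, 149, 158, 165, 170, 176, 179, 180, 177, 174, 167, 158, 145, 125, 106, 98, 99, 104, 109, 110, 110, 111, 112, 112, 113, 113, 112, 112]
[529.4 253.  170. ]
[527.  119.5 170. ]
[527.9 188.6 170. ]
[527.16971709 183.68688269 269.28853713] [4.61294711e-06 7.15255835e-01 6.98862712e-01 6.04252702e-06] [-0.86848326  0.33605958  0.00341183]
```

View pics/w2.png

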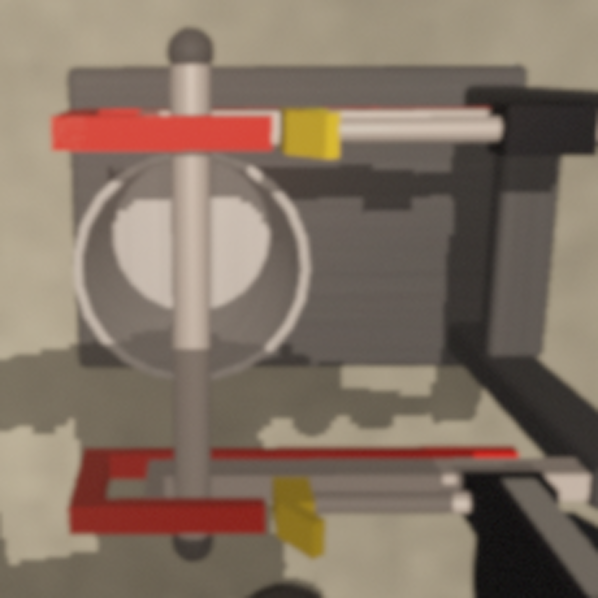

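The crop confirms the bar is parallel to the tool's x, at x≈527 and y centre ≈187. Now I'll descend to TCP z≈151 and then close.

```bash
python3 -m inch '3 0 12 0 0 0;0 0 13 0 0 0;0 0 13 0 0 0;0 0 13 0 0 0;0 0 13 0 0 0;0 0 13 0 0 0;0 0 13 0 0 0;0 0 13 0 0 0;0 0 11 0 0 0;0 0 4 0 0 0'
python3 -m inch '0 0 0 0 0 0;0 0 0 0 0 0;0 0 0 0 0 0;0 0 0 0 0 0;0 0 0 0 0 0;0 0 0 0 0 0;0 0 0 0 0 0;0 0 0 0 0 0;0 0 0 0 0 0;0 0 0 0 0 0' 0.25 40
python3 -m inch '0 0 0 0 0 0;0 0 0 0 0 0;0 0 0 0 0 0;0 0 0 0 0 0;0 0 0 0 0 0;0 0 0 0 0 0;0 0 0 0 0 0;0 0 0 0 0 0;0 0 0 0 0 0;0 0 0 0 0 0' 0 60
```

```text
time_s: 4.47
eef_pos: [526.6, 186.6, 149.7]
ee_rot: [-0.001, 0.715, 0.699, -0.001]
force: [-0.7, -0.3, -0.1]
grip_width: 1.002
grip_force: 0.0
time_s: 5.3
eef_pos: [527.2, 186.7, 151.3]
ee_rot: [-0.0, 0.715, 0.699, -0.0]
force: [0.5, 0.1, -0.3]
grip_width: 0.247
grip_force: 0.0
time_s: 6.13
eef_pos: [527.3, 186.7, 151.4]
ee_rot: [0.0, 0.715, 0.699, 0.0]
force: [0.0, -0.8, 3.4]
grip_width: 0.095
grip_force: 58.5
```

```bash
python3 -m inch '0 0 -1 0 0 0;0 0 -1 0 0 0;0 0 0 0 0 0;0 0 0 0 0 0;0 0 0 0 0 0;0 0 0 0 0 0;0 0 0 0 0 0;0 0 0 0 0 0;0 0 0 0 0 0;0 0 0 0 0 0'
python3 -m inch '0 2 0 0 0 0;0 2 0 0 0 0;0 2 0 0 0 0;0 2 0 0 0 0;0 2 0 0 0 0;0 2 0 0 0 0;0 0 0 0 0 0;0 0 0 0 0 0;0 0 0 0 0 0;0 0 0 0 0 0'
```

```text
time_s: 6.97
eef_pos: [527.2, 186.7, 153.3]
ee_rot: [-0.0, 0.715, 0.699, 0.0]
force: [-0.2, 0.9, -3.7]
grip_width: 0.093
grip_force: 58.3
time_s: 7.8
eef_pos: [539.1, 186.4, 153.3]
ee_rot: [-0.0, 0.715, 0.699, -0.0]
force: [-0.6, 0.1, -4.1]
grip_width: 0.095
grip_force: 58.4
```

```bash
python3 -m inch '0 1 0 0 0 0;0 1 0 0 0 0;0 1 0 0 0 0;0 1 0 0 0 0;0 0 0 0 0 0;0 0 0 0 0 0;0 0 0 0 0 0;0 0 0 0 0 0;0 0 0 0 0 0;0 0 0 0 0 0'
python3 -m inch '0 1 0 0 0 0;0 1 0 0 0 0;0 1 0 0 0 0;0 0 0 0 0 0;0 0 0 0 0 0;0 0 0 0 0 0;0 0 0 0 0 0;0 0 0 0 0 0;0 0 0 0 0 0;0 0 0 0 0 0'
```

```text
time_s: 8.63
eef_pos: [543.2, 186.3, 153.3]
ee_rot: [0.0, 0.715, 0.699, 0.0]
force: [0.4, -0.2, -3.6]
grip_width: 0.094
grip_force: 58.4
time_s: 9.47
eef_pos: [546.1, 186.3, 153.2]
ee_rot: [-0.0, 0.715, 0.699, -0.0]
force: [-4.1, 0.4, -2.8]
grip_width: 0.094
grip_force: 58.7
```

```bash
python3 -m inch '0 1 0 0 0 0;0 1 0 0 0 0;0 1 0 0 0 0;0 1 0 0 0 0;0 1 0 0 0 0;0 1 0 0 0 0;0 0 0 0 0 0;0 0 0 0 0 0;0 0 0 0 0 0;0 0 0 0 0 0'
python3 -c "
from rig import ctrl
for i in range(3): print(ctrl.sense()['force'])
ctrl.capture('wrist');print(ctrl.sense())"
```

```text
time_s: 10.3
eef_pos: [551.4, 186.2, 153.2]
ee_rot: [-0.001, 0.715, 0.699, -0.001]
force: [-10.2, -0.1, 0.0]
grip_width: 0.089
grip_force: 58.9
[-10.19765193  -0.09581706   0.03166308]
[-10.19765193  -0.09581706   0.03166308]
[-10.19765193  -0.09581706   0.03166308]
{'time_s': 10.35, 'joints': array([1.24392622e-01, 5.05918354e-01, 1.42552989e+00, 1.79753164e-04,
       1.21270688e+00, 1.47329106e-01]), 'dq': array([-4.91614641e-04, -2.93974957e-04,  3.24810107e-04, -2.63553801e-05,
        1.36684101e-03, -4.15278779e-04]), 'tau': array([-1.66755885e+00, -4.93471348e+01, -2.88246846e+01, -1.97640122e-01,
       -2.19727099e+00,  4.05604485e-02]), 'eef_pos': array([551.36590576, 186.19074718, 153.15723627]), 'ee_rot': array([-0.00084191,  0.71519088,  0.69892801, -0.00096944]), 'force': array([-9.17242867, -0.0832576 , -0.23865667]), 'wrist_torque': array([-0.04829875,  1.41094529,  0.04498533]), 'grip_force': 58.8970810174942, 'grip_width': 0.08890124149660682}
```

```bash
python3 -m inch '0 1 0 0 0 0;0 1 0 0 0 0;0 1 0 0 0 0;0 0 0 0 0 0;0 0 0 0 0 0;0 0 0 0 0 0;0 0 0 0 0 0;0 0 0 0 0 0;0 0 0 0 0 0;0 0 0 0 0 0'
python3 - <<'E'
from h import *
c=ctrl.capture("wrist");im=c["image"]
cv2.imwrite("pics/w3.png",im[:,:,::-1]);s=ctrl.sense();print(s["eef_pos"],s["force"],s["wrist_torque"])
E
```

```text
time_s: 11.18
eef_pos: [553.9, 186.1, 153.1]
ee_rot: [-0.001, 0.715, 0.699, -0.001]
force: [-12.3, -0.7, -0.4]
grip_width: 0.095
grip_force: 59.1
[553.92340349 186.14912572 153.10247798] [-12.22669695  -0.53136139   0.12996978] [-0.04923585  1.83855706  0.07862021]
```

View pics/w3.png

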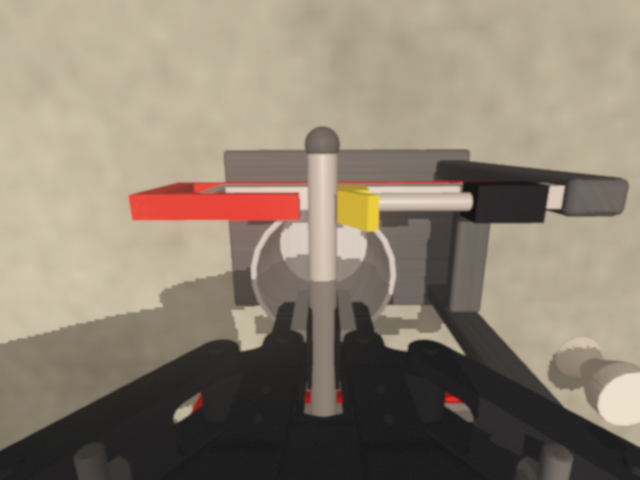

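The bar (columns 308–337) is clear of the lip tip (column 299) and pressed against the keeper at 12.3 N. I'll start lifting with it held there.

```bash
python3 -m inch '0 0.5 0 0 0 0;0 0 -1 0 0 0;0 0 -1 0 0 0;0 0 -1 0 0 0;0 0 -1 0 0 0;0 0 -1 0 0 0;0 0 -1 0 0 0;0 0 0 0 0 0;0 0 0 0 0 0;0 0 0 0 0 0'
```

```text
time_s: 12.07
eef_pos: [553.6, 186.1, 157.5]
ee_rot: [-0.002, 0.715, 0.699, -0.003]
force: [-11.6, 0.3, -8.4]
grip_width: 0.094
grip_force: 58.3
```

```bash
python3 -m inch '0 0 -1 0 0 0;0 0 -1 0 0 0;0 0 -1 0 0 0;0 0 -1 0 0 0;0 0 -1 0 0 0;0 0 -1 0 0 0;0 0 0 0 0 0;0 0 0 0 0 0;0 0 0 0 0 0;0 0 0 0 0 0'
```

```text
time_s: 12.9
eef_pos: [553.6, 186.1, 163.5]
ee_rot: [-0.002, 0.715, 0.699, -0.003]
force: [-11.4, -0.3, -8.6]
grip_width: 0.094
grip_force: 58.3
```

Smooth sliding friction with no catch, so I'll keep lifting.

```bash
python3 -m inch '0 0 -1 0 0 0;0 0 -1 0 0 0;0 0 -1 0 0 0;0 0 -1 0 0 0;0 0 -1 0 0 0;0 0 -1 0 0 0;0 0 -1 0 0 0;0 0 -1 0 0 0;0 0 0 0 0 0;0 0 0 0 0 0'
python3 -m inch '0 0 -3 0 0 0;0 0 -3 0 0 0;0 0 -3 0 0 0;0 0 -3 0 0 0;0 0 -3 0 0 0;0 0 -3 0 0 0;0 0 -3 0 0 0;0 0 -3 0 0 0;0 0 -3 0 0 0;0 0 0 0 0 0'
```

```text
time_s: 13.73
eef_pos: [554.9, 186.2, 173.1]
ee_rot: [-0.001, 0.715, 0.699, -0.001]
force: [-8.9, 0.4, -1.6]
grip_width: 0.093
grip_force: 59.0
time_s: 14.57
eef_pos: [556.0, 186.1, 201.1]
ee_rot: [0.0, 0.715, 0.699, 0.001]
force: [-0.4, 0.4, -3.3]
grip_width: 0.092
grip_force: 59.0
```

```bash
python3 -m inch '0 0 -8 0 0 0;0 0 -16 0 0 0;0 0 -16 0 0 0;0 0 -16 0 0 0;0 0 -16 0 0 0;0 0 -16 0 0 0;0 0 -16 0 0 0;0 0 -16 0 0 0;0 0 -12 0 0 0;0 0 -6 0 0 0'
python3 - <<'E'
from h import *
for n in("top","scene"):
    c=ctrl.capture(n);im=c["image"]
    s=ctrl.sense();p=proj(c,[s["eef_pos"]])[0].astype(int);print(p,s["eef_pos"],s["force"],s["wrist_torque"])
    x,y=max(p[0]-80,0),max(p[1]-70,0);a=cv2.resize(im[y:y+150,x:x+150],(400,400),interpolation=2)
    b=a if n=="top" else np.hstack([b,a])
cv2.imwrite("pics/l1.png",b[:,:,::-1])
E
```

```text
time_s: 15.4
eef_pos: [555.9, 186.1, 340.5]
ee_rot: [0.001, 0.715, 0.699, 0.001]
force: [0.3, 0.4, -3.0]
grip_width: 0.094
grip_force: 59.1
[218 268] [556.00666169 186.08651633 340.7229791 ] [ 0.58563171  0.03445758 -2.06009834] [-0.02748647  0.01963841  0.02268938]
[383 200] [555.88723104 186.07802964 339.32951397] [ 0.64332333 -0.03024484 -3.84196997] [-0.00097646 -0.05022702  0.02302344]
```

View pics/l1.png

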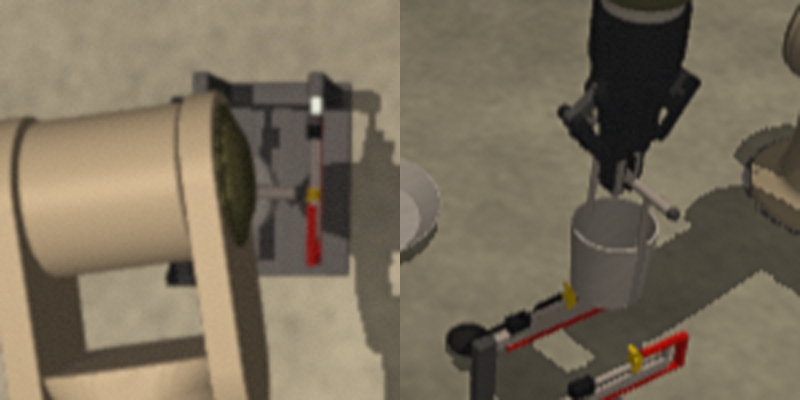

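The pail hangs upright in the grip and is clear of the hook. Next is the move over the plate.

```bash
python3 -m inch '-8 1 0 0 0 0;-16 1 0 0 0 0;-26 1 0 0 0 0;-26 1 0 0 0 0;-26 1 0 0 0 0;-26 1 0 0 0 0;-26 1 0 0 0 0;-26 1 0 0 0 0;-26 1 0 0 0 0;-26 1 0 0 0 0'
python3 -m inch '-26 1 6 0 0 0;-26 1 10 0 0 0;-26 1 15 0 0 0;-26 1 15 0 0 0;-26 1 15 0 0 0;-26 1 15 0 0 0;-26 1 15 0 0 0;-26 0 15 0 0 0;-14 0 15 0 0 0;-7 0 10 0 0 0'
python3 -m inch '0 0 5 0 0 0;0 0 0 0 0 0;0 0 0 0 0 0;0 0 0 0 0 0;0 0 0 0 0 0;0 0 0 0 0 0;0 0 0 0 0 0;0 0 0 0 0 0;0 0 0 0 0 0;0 0 0 0 0 0'
python3 - <<'E'
from h import *
c=ctrl.capture("wrist");a=c["image"]
d=ctrl.capture("scene")
s=ctrl.sense();print(s)
p=proj(d,[s["eef_pos"]])[0].astype(int);print(p)
x,y=p[0]-90,p[1]-60
b=cv2.resize(d["image"][y:y+180,x:x+180],(480,480),interpolation=2)
cv2.imwrite("pics/p1.png",np.hstack([cv2.resize(a[:,:],(320,240)).repeat(1,0),b[:240,:]])[:,:,::-1]) if 0 else None
o=np.zeros((480,800,3),np.uint8);o[:,:320]=a[:,160:480];o[:,320:]=b
cv2.imwrite("pics/p1.png",o[:,:,::-1])
E
```

```text
time_s: 16.33
eef_pos: [559.8, -47.9, 337.3]
ee_rot: [-0.001, 0.715, 0.699, -0.001]
force: [0.3, 0.2, -4.1]
grip_width: 0.095
grip_force: 59.0
time_s: 17.17
eef_pos: [560.6, -277.3, 204.3]
ee_rot: [-0.002, 0.716, 0.698, -0.001]
force: [-0.2, 1.1, -2.9]
grip_width: 0.092
grip_force: 58.9
time_s: 18.0
eef_pos: [562.1, -275.2, 202.3]
ee_rot: [0.0, 0.715, 0.699, -0.0]
force: [-0.1, -0.1, -3.2]
grip_width: 0.092
grip_force: 58.9
{'time_s': 18.1, 'joints': array([-6.42275529e-01,  5.58811498e-01,  1.20847096e+00,  1.32452350e-05,
        1.37432753e+00, -6.19153560e-01]), 'dq': array([ 7.18044347e-04,  2.35470223e-03,  1.17890944e-03,  2.31891201e-03,
       -1.11398609e-03,  7.23034081e-05]), 'tau': array([ 2.62777344e-02, -5.48424947e+01, -2.77489793e+01,  5.87587521e-03,
        6.13610755e-03,  1.60404784e-04]), 'eef_pos': array([ 562.06283093, -275.22603145,  202.2858517 ]), 'ee_rot': array([-9.55985284e-06,  7.15235099e-01,  6.98883934e-01,  5.08302746e-06]), 'force': array([ 0.13345669, -0.01741496, -4.16998407]), 'wrist_torque': array([0.00047799, 0.00193426, 0.01647515]), 'grip_force': 58.93202841281891, 'grip_width': 0.0950321879794483}
[281 159]
```

View pics/p1.png

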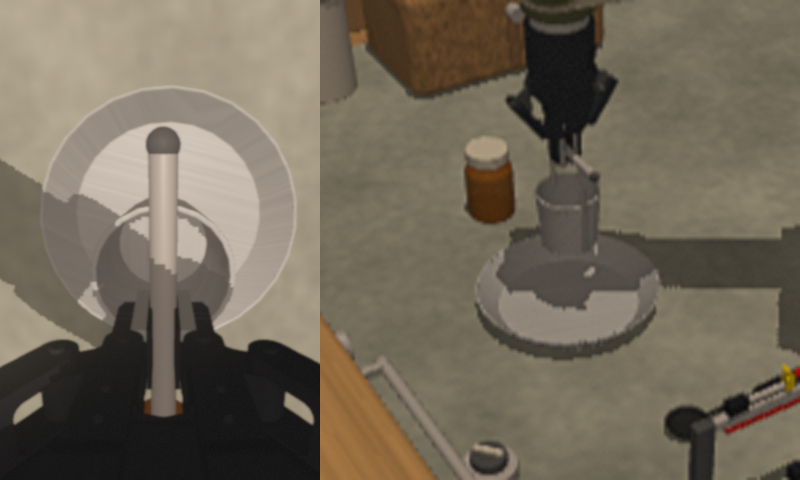

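The pail hangs level: its rim centre, column ~163 of the left panel, lines up with the bar. It is over the plate, whose rim spans columns 41–295 and has its top at row 87. I'll compute the offsets.

Run:
```python
from h import *
c=ctrl.capture("wrist")
print("L,R,top of plate rim",onz(c,(201,210),30),onz(c,(455,210),30),onz(c,(329,87),30))
for z in(217,221):print("bar far end",z,onz(c,(323,127),z),"mid",onz(c,(323,250),z))
```

```text
L,R,top of plate rim [ 456.  -259.7   30. ] [ 677.1 -264.9   30. ] [ 569.4 -163.2   30. ]
bar far end 217 [ 563.8 -201.9  217. ] mid [ 562.8 -244.6  217. ]
bar far end 221 [ 563.8 -202.1  221. ] mid [ 562.8 -243.5  221. ]
```

```bash
python3 -m inch '-2.5 2.5 4 0 0 0;0 0 9 0 0 0;0 0 10 0 0 0;0 0 10 0 0 0;0 0 10 0 0 0;0 0 10 0 0 0;0 0 10 0 0 0;0 0 9 0 0 0;0 0 6 0 0 0;0 0 3 0 0 0'
python3 -m inch '0 0 1 0 0 0;0 0 1 0 0 0;0 0 1 0 0 0;0 0 1 0 0 0;0 0 0 0 0 0;0 0 0 0 0 0;0 0 0 0 0 0;0 0 0 0 0 0;0 0 0 0 0 0;0 0 0 0 0 0'
```

```text
time_s: 18.98
eef_pos: [564.2, -277.6, 120.1]
ee_rot: [-0.001, 0.715, 0.699, -0.0]
force: [-0.5, -0.0, -4.0]
grip_width: 0.092
grip_force: 59.0
time_s: 19.82
eef_pos: [564.5, -277.8, 117.3]
ee_rot: [0.0, 0.715, 0.699, -0.0]
force: [-0.1, 0.1, -3.7]
grip_width: 0.092
grip_force: 59.0
```

```bash
python3 -m inch '0 0 0.5 0 0 0;0 0 0.5 0 0 0;0 0 0.5 0 0 0;0 0 0.5 0 0 0;0 0 0.5 0 0 0;0 0 0.5 0 0 0;0 0 0.5 0 0 0;0 0 0.5 0 0 0;0 0 0 0 0 0;0 0 0 0 0 0'
python3 -m inch '0 0 0.5 0 0 0;0 0 0.5 0 0 0;0 0 0.5 0 0 0;0 0 0.5 0 0 0;0 0 0 0 0 0;0 0 0 0 0 0;0 0 0 0 0 0;0 0 0 0 0 0;0 0 0 0 0 0;0 0 0 0 0 0'
```

```text
time_s: 20.65
eef_pos: [564.5, -277.8, 113.3]
ee_rot: [-0.0, 0.715, 0.699, 0.0]
force: [0.3, -0.3, -3.6]
grip_width: 0.092
grip_force: 59.0
time_s: 21.48
eef_pos: [564.5, -277.8, 111.3]
ee_rot: [0.0, 0.715, 0.699, 0.0]
force: [0.1, -0.4, -3.0]
grip_width: 0.095
grip_force: 59.0
```

```bash
python3 -m inch '0 0 0.5 0 0 0;0 0 0.5 0 0 0;0 0 0 0 0 0;0 0 0 0 0 0;0 0 0 0 0 0;0 0 0 0 0 0;0 0 0 0 0 0;0 0 0 0 0 0;0 0 0 0 0 0;0 0 0 0 0 0'
python3 -m inch '0 0 0.5 0 0 0;0 0 0.5 0 0 0;0 0 0 0 0 0;0 0 0 0 0 0;0 0 0 0 0 0;0 0 0 0 0 0;0 0 0 0 0 0;0 0 0 0 0 0;0 0 0 0 0 0;0 0 0 0 0 0'
```

```text
time_s: 22.32
eef_pos: [564.5, -277.8, 110.3]
ee_rot: [-0.0, 0.715, 0.699, -0.0]
force: [0.4, -0.4, -3.5]
grip_width: 0.088
grip_force: 59.0
time_s: 23.15
eef_pos: [564.6, -277.9, 109.6]
ee_rot: [0.0, 0.715, 0.699, -0.0]
force: [-2.4, -0.9, 3.5]
grip_width: 0.092
grip_force: 59.7
```

It has touched down as predicted. I'll ease the grip, open, let it settle, then withdraw upward.

```bash
python3 -m inch '0 0 0 0 0 0;0 0 0 0 0 0;0 0 0 0 0 0;0 0 0 0 0 0;0 0 0 0 0 0;0 0 0 0 0 0;0 0 0 0 0 0;0 0 0 0 0 0;0 0 0 0 0 0;0 0 0 0 0 0' 0 20
python3 -m inch '0 0 0 0 0 0;0 0 0 0 0 0;0 0 0 0 0 0;0 0 0 0 0 0;0 0 0 0 0 0;0 0 0 0 0 0;0 0 0 0 0 0;0 0 0 0 0 0;0 0 0 0 0 0;0 0 0 0 0 0' 0.45 20
python3 -m inch '0 0 -2 0 0 0;0 0 -4 0 0 0;0 0 -8 0 0 0;0 0 -12 0 0 0;0 0 -16 0 0 0;0 0 -16 0 0 0;0 0 -16 0 0 0;0 0 -16 0 0 0;0 0 -16 0 0 0;0 0 -10 0 0 0'
python3 -m inch '0 -20 -16 0 0 0;0 -30 -16 0 0 0;0 -30 0 0 0 0;0 -30 0 0 0 0;0 -30 0 0 0 0;0 -20 0 0 0 0;0 0 0 0 0 0;0 0 0 0 0 0;0 0 0 0 0 0;0 0 0 0 0 0'
python3 - <<'E'
from h import *
o=np.zeros((300,800,3),np.uint8)
for i,n in enumerate(("top","scene")):
    c=ctrl.capture(n);p=proj(c,[[564,-276,60]])[0].astype(int)
    o[:,400*i:400*i+400]=cv2.resize(c["image"][p[1]-60:p[1]+60,p[0]-80:p[0]+80],(400,300),interpolation=2)
    print(n,p)
cv2.imwrite("pics/f1.png",o[:,:,::-1])
E
```

```text
time_s: 23.98
eef_pos: [564.6, -277.9, 109.6]
ee_rot: [0.0, 0.715, 0.699, 0.0]
force: [-1.6, -0.3, 4.6]
grip_width: 0.095
grip_force: 59.9
time_s: 24.82
eef_pos: [564.5, -277.8, 109.3]
ee_rot: [-0.0, 0.715, 0.699, 0.0]
force: [0.4, 0.1, 0.2]
grip_width: 0.452
grip_force: 0.0
time_s: 25.65
eef_pos: [564.8, -278.1, 228.4]
ee_rot: [0.002, 0.715, 0.699, 0.0]
force: [0.2, 0.5, -0.4]
grip_width: 0.45
grip_force: 0.0
time_s: 26.48
eef_pos: [405.2, -274.1, 257.4]
ee_rot: [0.0, 0.715, 0.699, 0.0]
force: [-0.2, 0.6, -0.2]
grip_width: 0.452
grip_force: 0.0
top [424 263]
scene [282 197]
```

View pics/f1.png

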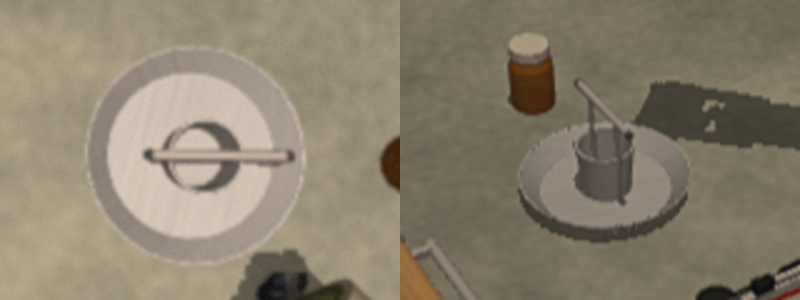

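The pail stands upright in the plate, within about 5 mm of its middle: bar centre at crop (220,155), plate centre at crop (195,155), which agree once height is allowed for. The gripper is clear, so I'll hand in.

```bash
python3 -c "
from rig import ctrl
print(ctrl.finish_job())"
```

```text
the job is handed in; nothing more can be done
None
```

The egg pail is unhooked and standing upright in the pie plate, within about 5 mm of the middle by the camera; I pressed the keeper with about 12 N, let go, moved the gripper clear, and handed the job in at about 26.5 s.

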